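# Push caliper pistons home in order of size

### The arm

A 6-joint arm with a two-finger parallel gripper is mounted at the origin on the work surface. World frame = base frame: x ahead of the robot, y to its left, z up, the work surface at z = 0. Lengths are in m, angles in rad, forces in N, time in s.
With the tool pointing down it reaches from about 0.425 to 0.95 m from the base axis. Payload 14.7 kg.
Tool frame: the origin (TCP) lies at the very end of the fingers, on their centre line; the grasp point (between the pads) lies 19 mm behind it; z points along the fingers, y is the direction in which the jaws open and shut (so a half turn about z gives the same grasp; the last joint's range is limited). The gripper opens to 85 mm and grips with 20 to 120 N. Pads are 22 mm wide; open, the fingers measure 114 mm over their backs; the gripper's body (76 mm by 85 mm) begins 54 mm behind the grasp point. The pads swing forward as they close: fully open they stand 13 mm farther back than shut.
Start: joints at [1.196, 0.48, 1.596, -0, 1.065, -0.047], TCP at [0.209, 0.615, 0.231] pointing down, gripper open.
Joint ranges: [-2.75, 2.75], [-0.82, 2.05], [0.23, 2.67], [-1.56, 4.7], [0.09, 2.69], [-2.92, 2.92]. Speed limits (rad/s): [1.89, 1.89, 2.39, 3.01, 3.01, 3.01].

### API

Orientations are given as a 3x3 rotation matrix whose columns are the frame's x, y, z axes.
In Python, from plant import sensors, eyes, sign_off gives the robot as it stands. The module is installed in compiled form; this text tells all that it offers.
- The arm moves only by the tool servo_tool, never from a script. Its argument "deltas" is a list that holds one entry, the list of rows, each a list of 7 numbers: the turn, a rotation vector about the tool's x, y, z in rad, then the shift along the tool's x, y, z in mm, then the opening in per cent of the stroke, from 0 (shut) to 100 (fully open). A call has 1 to 10 rows; each row shifts and turns the commanded pose from where the row before left it, along the tool's axes as they then stand; what a row does not reach is not made up. A row lasts 1/10 s, in which the tool goes at most 50 mm and 8.59 degrees, less where a joint would pass 70% of its speed; a pose out of reach is approached as far as the arm can. A call is refused whole if a number of a shift passes 50 or a number of a turn 0.15, either way. A call with a gripper value outside its range is refused whole. The fingers move at their own pace and stop on an object; "force" is the grip in N (left out, the last holds). Time passes only in rows, so rows that do not move let the fingers close. It gives the time, the measured TCP pose, the force and the opening at its end, in the units of the state.
- sensors.observe(): the state, without advancing time (a new reading comes with each control period).
- eyes.camera(name): name is "side" or "top" or "wrist"; returns a dict with "color" (384x512x3 uint8, red, green, blue), "intrinsics" (3x3 intrinsics, pixels), "camera_from_world" (4x4, takes a point from world to camera coordinates). Camera axes: x right, y down, z forward; pixel columns grow to the right and rows downward; lengths in m; the calibration is good to about 2 mm. A picture is of the moment at which its call begins. There is no depth.
- sign_off(): hands the job in, once; it reports no verdict.
The state is a dict: "clock": time; "joint_pos": joint angles; "joint_velocities": joint speeds; "joint_torque": joint torques, N m; "ee_pos": TCP position; "tcp_rot": TCP orientation; "contact_force": force on the tool from outside, world axes, zero at the start; "moment": the same for the moment, N m; "gripper_width": opening from 0.0 (shut) to 1.0 (fully open).
Only numpy, scipy, OpenCV 4.12 (cv2) and the standard library are available. Lean on these libraries where they do the work, as an engineer would, in place of code of your own. Each camera call takes 0.05 s, during which the arm holds its last target.

### The job

The caliper half on the bench lies with its three pistons standing up. With closed fingers, push the pistons down into their bores until each one bottoms: the smallest first, then the middle-sized one, then the largest. Only press: do not lift the caliper or shove it along the bench, leave everything else on the bench where it is, and finish clear of everything.

Things in the scene. Friction and masses are not known exactly. Their poses are not given: they have to be found in the camera images.
- caliper: loose brake caliper half, cast metal, 0.9 kg, a curved block 225 mm long (y), 80 mm wide (x), lying on the bench at any yaw. Origin: underside, below the middle piston; z up. Deck 45 mm above the bench with the pistons in a row: smallest at [-0.011, -0.057], middle [0, 0], largest [-0.011, 0.057] m in its x, y. End lobes (more than 77 mm from the origin along y) are 66 mm high
- piston_small (a joint): how far the smallest piston is pushed in, m: 0 = furthest out (face 21 mm above the deck), 0.018 = bottomed (face 3 mm above the deck, cannot go further). Starts between 0 and 0.006. Upright solid steel cylinder, diameter 26 mm, flat face. Slides straight down under about 4 N of seal friction, no spring: it stays where it is left
- piston_mid (a joint): how far the middle piston is pushed in, m: 0 = furthest out (face 21 mm above the deck), 0.018 = bottomed (face 3 mm above the deck, cannot go further). Starts between 0 and 0.006. Upright solid steel cylinder, diameter 32 mm, flat face. Slides straight down under about 5 N of seal friction, no spring: it stays where it is left
- piston_large (a joint): how far the largest piston is pushed in, m: 0 = furthest out (face 21 mm above the deck), 0.018 = bottomed (face 3 mm above the deck, cannot go further). Starts between 0 and 0.006. Upright solid steel cylinder, diameter 39 mm, flat face. Slides straight down under about 6 N of seal friction, no spring: it stays where it is left
- piston_small_face (a point): centre of the top face of the smallest piston (26 mm across), moves with it; 66 mm above the bench when furthest out, 48 mm when bottomed; z up
- piston_mid_face (a point): the same point of the middle-sized piston (32 mm across)
- piston_large_face (a point): the same point of the largest piston (39 mm across)
- brake_pad: bystander: brake pad lying flat beside the caliper, 42 x 100 x 16 mm, origin under its centre
- spare_piston: bystander: loose hollow steel piston cup standing beside the caliper, 34 mm across, 40 mm tall, origin under its centre. Not one of the three to push
- socket: bystander: steel wrench socket standing beside the caliper, 30 mm across, 38 mm tall, origin under its centre
- guide_bolt: bystander: steel bolt lying beside the caliper, 64 mm long (x), 17 mm high, origin under its middle
- parts_carton: bystander: closed carton, 90 x 130 x 60 mm, origin under its centre
- grease_can: bystander: closed can, 66 mm across, 85 mm tall, origin under its centre
- wrench: bystander: steel wrench lying flat along its x, far from the caliper, origin on its underside

How it is judged:
By the outcome, as a careful person would: the job done as asked, in the order asked, and still so for the second after the job is handed in, with the robot touching nothing.
It also fails if it takes over 43 s, if anything falls off the work surface, if the arm or the gripper's body presses on something with over 40 N, if the wrist force passes 120 N, or if a joint passes its speed limit or range.

## Working session

There is one attempt and no reset: what is moved stays moved. The work goes in short steps, Python scripts to look and compute and a tool call to move; the robot and the scene stay as the last step left them, time stands still between calls to the robot, and variables do not carry over. Pictures are saved under pics/ and viewed, and the job is handed in when it is done.

Besides the shell and the picture viewer there is one more tool, called after "Request:" by a JSON object that holds its "method" and its "body". servo_tool: Moves the arm, as the interface text tells. Its arguments: {"type":"object","properties":{"deltas":{"type":"array","items":{"type":"array","items":{"type":"array","items":{"type":"number"}}}},"force":{"type":"number"}},"required":["deltas"]}

```bash
mkdir -p pics; python3 - <<'E'
from plant import sensors, eyes
import cv2, numpy as np
s=sensors.observe(); print(s['clock'],s['ee_pos'],s['tcp_rot'],s['gripper_width'],s['contact_force'])
for n in ['top','side','wrist']:
    c=eyes.camera(n); cv2.imwrite(f'pics/{n}0.png',c['color'][:,:,::-1]); np.savez(f'{n}0.npz',**c); print(n,c['intrinsics'].tolist(),np.round(c['camera_from_world'],3).tolist())
E
```

```text
0.0 [0.20909551 0.61501218 0.23065918] [[-9.46750544e-01  3.21967694e-01 -4.60614484e-04]
 [ 3.21968017e-01  9.46749830e-01 -1.16407304e-03]
 [ 6.12927720e-05 -1.25038992e-03 -9.99999216e-01]] 1.003864077227372 [ 0.5202549   0.61958329 -0.09609916]
top [[391.74561249709086, 0.0, 250.3532888652863], [0.0, 391.74561249709086, 196.3564319718468], [0.0, 0.0, 1.0]] [[-0.013, -1.0, -0.001, 0.024], [-0.99, 0.013, -0.14, 0.544], [0.14, -0.001, -0.99, 1.101], [0.0, 0.0, 0.0, 1.0]]
side [[488.4127382957059, 0.0, 256.3280187889797], [0.0, 488.4127382957059, 191.99540224507905], [0.0, 0.0, 1.0]] [[0.852, -0.524, -0.003, -0.437], [-0.371, -0.6, -0.709, 0.258], [0.369, 0.605, -0.705, 1.207], [0.0, 0.0, 0.0, 1.0]]
wrist [[339.88336819092683, 0.0, 254.42729332086586], [0.0, 339.88336819092683, 195.9451330242423], [0.0, 0.0, 1.0]] [[0.321, 0.947, -0.001, -0.649], [0.905, -0.307, 0.293, -0.038], [0.277, -0.095, -0.956, 0.379], [0.0, 0.0, 0.0, 1.0]]
```

View pics/top0.png

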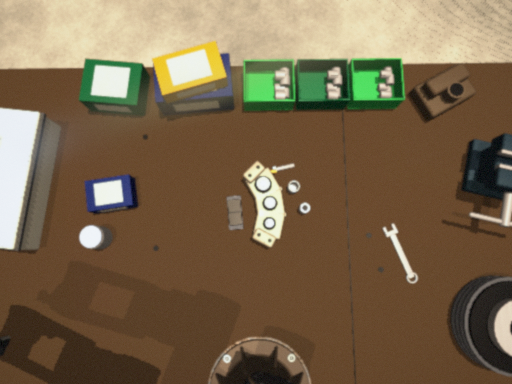

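View pics/side0.png

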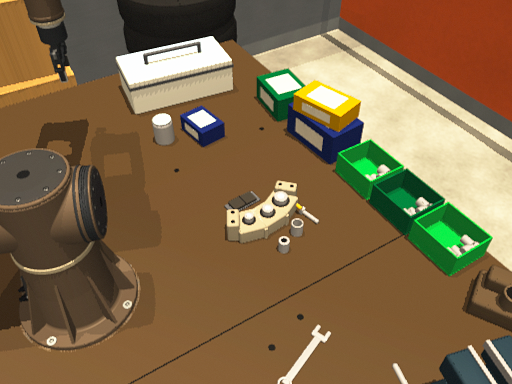

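View pics/wrist0.png

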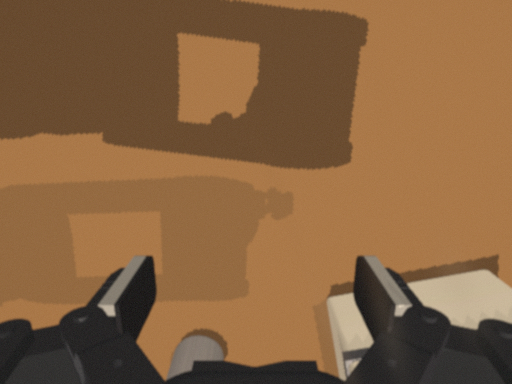

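The top view shows the caliper with its pistons near (263,184), (269,203) and (269,223); the large one is at the top. In the side view they are near (281,198), (267,211) and (249,219). The wrist view doesn't show the caliper. I'll zoom in on the caliper.

```bash
python3 - <<'E'
import cv2, numpy as np
a=cv2.imread('pics/top0.png')[155:255,220:320]; b=cv2.imread('pics/side0.png')[170:260,215:325]
cv2.imwrite('pics/z0.png',np.hstack([cv2.resize(a,(400,400),interpolation=cv2.INTER_NEAREST),cv2.resize(b,(400,400*90//110),interpolation=cv2.INTER_NEAREST)[:400] if 0 else cv2.copyMakeBorder(cv2.resize(b,(396,324),interpolation=cv2.INTER_NEAREST),0,76,0,0,cv2.BORDER_CONSTANT)]))
E
```

```text
(no output)
```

View pics/z0.png

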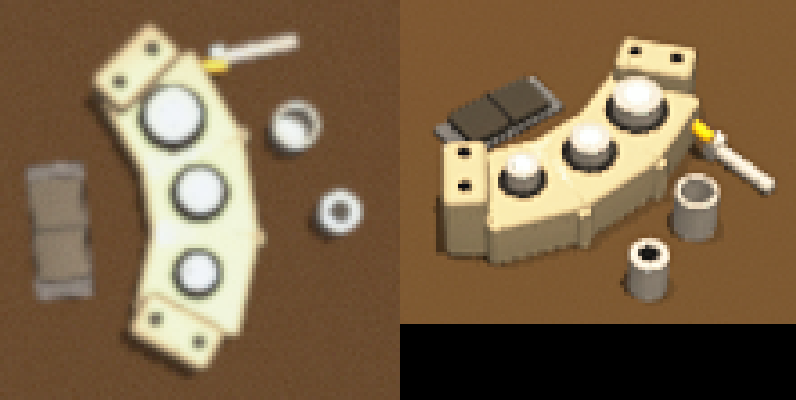

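```bash
cat > h.py <<'E'
import cv2, numpy as np
def ray(c,u,v):
    K=c['intrinsics'];T=c['camera_from_world'];R=T[:3,:3];t=T[:3,3]
    return -R.T@t, R.T@np.linalg.solve(K,[u,v,1.])
def onz(c,u,v,z):
    o,d=ray(c,u,v); return o+d*(z-o[2])/d[2]
def two(c1,p1,c2,p2):
    o1,d1=ray(c1,*p1);o2,d2=ray(c2,*p2)
    s=np.linalg.lstsq(np.c_[d1,-d2],o2-o1,rcond=None)[0]
    a=o1+s[0]*d1;b=o2+s[1]*d2
    return (a+b)/2,np.linalg.norm(a-b)
def proj(c,p):
    q=c['camera_from_world']@np.r_[p,1]; q=c['intrinsics']@q[:3]; return q[:2]/q[2]
def blobs(img,box,sat,val,amin=15):
    x0,y0,x1,y1=box; hsv=cv2.cvtColor(img[y0:y1,x0:x1],cv2.COLOR_RGB2HSV)
    m=((hsv[...,1]<sat)&(hsv[...,2]>val)).astype(np.uint8)
    n,l,st,ce=cv2.connectedComponentsWithStats(m)
    return [(ce[i]+[x0,y0],st[i]) for i in range(1,n) if st[i][4]>=amin]
E
python3 - <<'E'
from h import *
T=dict(np.load('top0.npz'));S=dict(np.load('side0.npz'))
for c,box in((T,(220,155,320,255)),(S,(215,170,325,260))):
    print(np.round(-c['camera_from_world'][:3,:3].T@c['camera_from_world'][:3,3],3))
    for sat,val in((25,190),(40,190),(25,150)):
        print(sat,val,[(np.round(p,1).tolist(),s[2:].tolist()) for p,s in blobs(c['color'],box,sat,val)])
    print(c['color'][204,269],c['color'][212,280])
for u,v in((263,184),(269.5,203),(269,223)): print(onz(T,u,v,.063))
E
```

```text
[0.384 0.018 1.166]
25 190 [([279.5, 167.3], [16, 3, 21]), ([262.8, 183.0], [13, 13, 133]), ([292.1, 187.7], [8, 8, 43]), ([262.4, 194.9], [17, 9, 56]), ([269.6, 202.2], [10, 11, 86]), ([304.9, 207.3], [9, 10, 49]), ([262.7, 212.9], [10, 8, 56]), ([269.1, 222.5], [9, 8, 58])]
40 190 [([282.5, 167.0], [20, 5, 46]), ([254.7, 172.8], [12, 12, 32]), ([262.8, 182.9], [13, 14, 134]), ([270.1, 209.2], [32, 60, 613]), ([292.3, 187.8], [9, 8, 45]), ([269.6, 202.2], [10, 11, 86]), ([304.9, 207.3], [9, 10, 49]), ([269.1, 222.5], [9, 8, 58]), ([264.1, 237.0], [13, 15, 67])]
25 150 [([279.2, 167.3], [17, 3, 22]), ([262.7, 183.0], [14, 13, 148]), ([292.2, 187.6], [8, 8, 52]), ([262.4, 194.9], [17, 9, 56]), ([269.5, 202.0], [12, 11, 104]), ([304.3, 207.5], [10, 10, 67]), ([262.7, 212.9], [10, 8, 56]), ([269.2, 222.5], [9, 10, 72])]
[240 244 247] [239 243 215]
[ 0.022 -0.804  1.033]
25 190 [([280.4, 195.4], [9, 6, 43]), ([267.1, 207.3], [8, 6, 33]), ([248.4, 215.0], [7, 5, 27])]
40 190 [([280.3, 196.1], [12, 10, 87]), ([267.4, 207.6], [10, 9, 62]), ([310.2, 215.6], [14, 10, 27]), ([248.7, 215.0], [9, 7, 40]), ([283.4, 241.4], [10, 7, 25])]
25 150 [([280.4, 195.4], [9, 6, 43]), ([267.1, 207.3], [8, 6, 33]), ([248.4, 215.0], [7, 5, 27])]
[247 235 203] [249 235 178]
[ 0.57578375 -0.02002246  0.063     ]
[ 0.52084989 -0.03751465  0.063     ]
[ 0.46410233 -0.03498666  0.063     ]
```

```bash
python3 - <<'E'
from h import *
T=dict(np.load('top0.npz'));S=dict(np.load('side0.npz'));W=dict(np.load('wrist0.npz'))
P=[]
for n,a,b in(('S',(269.1,222.5),(248.5,215)),('M',(269.6,202.2),(267.2,207.4)),('L',(262.8,183),(280.4,195.6))):
    p=onz(T,*a,.063);q,e=two(T,a,S,b);P.append(p);print(n,p.round(4),onz(S,*b,.063).round(4),q.round(4),round(e,4))
P=np.array(P);y=P[2]-P[0];print(np.linalg.norm(y),np.linalg.norm(P[1]-P[0]),np.linalg.norm(P[2]-P[1]),np.degrees(np.arctan2(y[1],y[0])))
R=np.array([[-.94675,.32197,0],[.32197,.94675,0],[0,0,-1]])
c=-W['camera_from_world'][:3,:3].T@W['camera_from_world'][:3,3]
print('cam in tool',R.T@(c-[.2091,.615,.2307]), R.T@W['camera_from_world'][2,:3])
print('move in tool mm',(R.T@(P[0]-[.2091,.615,.063])*1000).round())
E
```

```text
S [ 0.4655 -0.0353  0.063 ] [ 0.4663 -0.0356  0.063 ] [ 0.4659 -0.0355  0.063 ] 0.0008
M [ 0.5231 -0.0378  0.063 ] [ 0.5241 -0.0384  0.063 ] [ 0.5237 -0.0381  0.0629] 0.0011
L [ 0.5787 -0.0195  0.063 ] [ 0.5798 -0.0196  0.063 ] [ 0.5791 -0.0197  0.0634] 0.001
0.11427963453047142 0.05768226654510381 0.05850649073117513 7.944331559728329
cam in tool [ 7.52451670e-02 -9.37501092e-05 -1.42181522e-01] [-2.93267264e-01 -5.31665681e-04  9.56030361e-01]
move in tool mm [-452. -533.    0.]
```

Request:
{"method": "servo_tool", "body": {"deltas": [[[0,0,0,-33,-27,0,0],[0,0,0,-33,-27,0,0],[0,0,0,-33,-27,0,0],[0,0,0,-33,-27,0,0],[0,0,0,-33,-27,0,0],[0,0,0,-33,-27,0,0],[0,0,0,-33,-27,0,0],[0,0,0,-33,-27,0,0],[0,0,0,-33,-27,0,0],[0,0,0,-33,-27,0,0]]], "force": 40}}

```text
clock: 1.15
ee_pos: [0.4353, 0.2519, 0.2313]
tcp_rot: [[-0.947, 0.322, 0.0], [0.322, 0.947, 0.0], [-0.0, 0.0, -1.0]]
contact_force: [0.3, 0.3, -0.2]
gripper_width: 0.003
```

Request:
{"method": "servo_tool", "body": {"deltas": [[[0,0,0,-17,-37,0,0],[0,0,0,-17,-37,0,0],[0,0,0,-17,-37,0,0],[0,0,0,-17,-37,0,0],[0,0,0,-17,-38,0,0],[0,0,0,-18,-38,0,0],[0,0,0,-18,-38,0,0],[0,0,-0.15,0,0,0,0],[0,0,-0.15,0,0,0,0],[0,0,-0.15,0,0,0,0]]]}}

```text
clock: 2.15
ee_pos: [0.4648, -0.034, 0.2311]
tcp_rot: [[-0.992, -0.127, -0.0], [-0.127, 0.992, 0.0], [0.0, 0.0, -1.0]]
contact_force: [1.0, -0.6, -1.1]
gripper_width: -0.0
```

```bash
python3 - <<'E'
from plant import sensors, eyes
from h import *
c=eyes.camera('wrist'); np.savez('wrist1.npz',**c); cv2.imwrite('pics/wrist1.png',c['color'][:,:,::-1])
s=sensors.observe(); print(s['clock'],s['ee_pos'],s['tcp_rot'],s['contact_force'],s['gripper_width'])
for n,p in dict(S=[.4657,-.0354,.063],M=[.5235,-.038,.063],L=[.579,-.0196,.063]).items(): print(n,proj(c,p).round(1))
E
```

```text
2.2 [ 0.46480901 -0.03381807  0.23117751] [[-9.90452278e-01 -1.37855713e-01 -2.96793239e-04]
 [-1.37855731e-01  9.90452319e-01  4.13691918e-05]
 [ 2.88256572e-04  8.18888591e-05 -9.99999955e-01]] [-0.4629626  -0.4260228   0.51593986] 0.00047516120886576815
S [252.8 176.5]
M [242.8 232.6]
L [254.1 283.8]
```

View pics/wrist1.png

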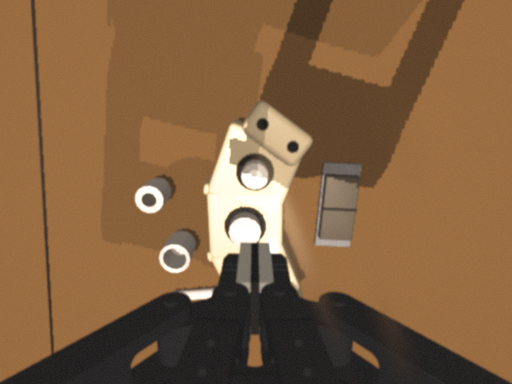

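```bash
python3 - <<'E'
from h import *
c=dict(np.load('wrist1.npz'))
for p,s in blobs(c['color'],(190,130,310,250),40,170): print(p.round(1),s.tolist(),onz(c,*p,.063).round(4))
print(onz(c,254.5,173,.063),onz(c,244,231,.063))
a=c['color'][90:260,190:310,::-1]; cv2.imwrite('pics/z1.png',cv2.resize(a,None,fx=3.5,fy=3.5,interpolation=cv2.INTER_CUBIC))
E
```

```text
[236.8 134.3] [38, 0, 18, 10, 133] [ 0.4286 -0.0547  0.063 ]
[242.5 208.3] [20, 10, 76, 110, 3989] [ 0.4983 -0.0413  0.063 ]
[253.8 179.9] [52, 41, 25, 18, 330] [ 0.4689 -0.034   0.063 ]
[ 0.46218755 -0.03423431  0.063     ] [ 0.52164204 -0.03701719  0.063     ]
```

View pics/z1.png

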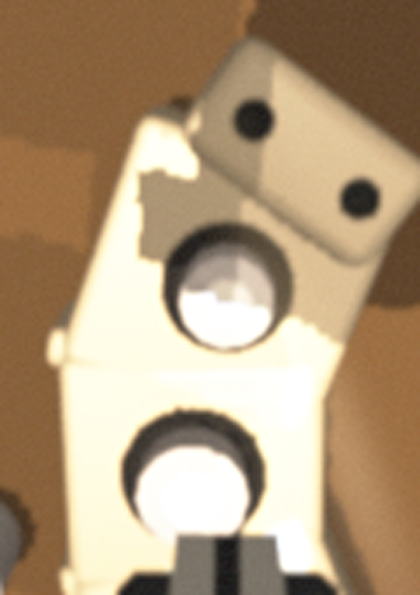

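Request:
{"method": "servo_tool", "body": {"deltas": [[[0,0,0,-0.7,-0.8,40,0],[0,0,0,0,0,40,0],[0,0,0,0,0,40,0],[0,0,0,0,0,25,0],[0,0,0,0,0,10,0],[0,0,0,0,0,3,0],[0,0,0,0,0,3,0],[0,0,0,0,0,3,0],[0,0,0,0,0,3,0]]]}}

```text
clock: 3.1
ee_pos: [0.4665, -0.0343, 0.065]
tcp_rot: [[-0.993, -0.122, 0.002], [-0.122, 0.993, -0.0], [-0.002, -0.0, -1.0]]
contact_force: [0.4, -0.5, 0.7]
gripper_width: 0.002
```

```bash
python3 - <<'E'
from plant import sensors, eyes
from h import *
s=sensors.observe(); print(s['clock'],s['ee_pos'],s['contact_force'],s['moment'])
c=eyes.camera('side'); np.savez('side2.npz',**c); a=c['color'][:,:,::-1]
cv2.imwrite('pics/s2.png',cv2.resize(a[130:270,190:340],None,fx=4,fy=4,interpolation=cv2.INTER_CUBIC))
E
```

```text
3.1 [ 0.46649972 -0.03428715  0.06504458] [ 0.38551799 -0.47426019  0.68797319] [ 0.0299447   0.01834857 -0.0670895 ]
```

View pics/s2.png

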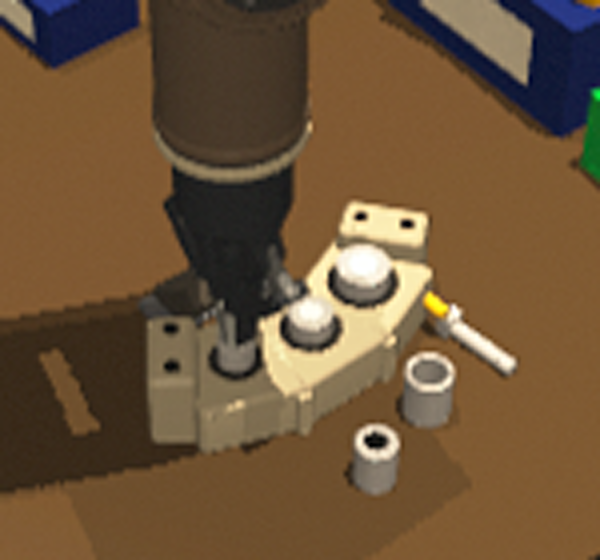

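The closed fingers are centred on the small piston, which sits at about (238,355) in the zoom, and they are well clear of the lobe. I'll press.

Request:
{"method": "servo_tool", "body": {"deltas": [[[0,0,0,0,0,2,0],[0,0,0,0,0,2,0],[0,0,0,0,0,2,0],[0,0,0,0,0,2,0],[0,0,0,0,0,2,0],[0,0,0,0,0,2,0],[0,0,0,0,0,2,0]]]}}

```text
clock: 3.85
ee_pos: [0.466, -0.0342, 0.0502]
tcp_rot: [[-0.993, -0.122, 0.0], [-0.122, 0.993, -0.0], [-0.0, -0.0, -1.0]]
contact_force: [2.0, -0.2, 4.2]
gripper_width: 0.0
```

Request:
{"method": "servo_tool", "body": {"deltas": [[[0,0,0,0,0,1,0],[0,0,0,0,0,0.5,0]]]}}

```text
clock: 4.05
ee_pos: [0.4659, -0.0342, 0.0487]
tcp_rot: [[-0.993, -0.122, 0.0], [-0.122, 0.993, -0.0], [-0.0, -0.0, -1.0]]
contact_force: [2.9, -0.5, 3.5]
gripper_width: 0.001
```

Request:
{"method": "servo_tool", "body": {"deltas": [[[0,0,0,0,0,0.5,0],[0,0,0,0,0,0.5,0]]]}}

```text
clock: 4.25
ee_pos: [0.4659, -0.0342, 0.0479]
tcp_rot: [[-0.993, -0.122, 0.0], [-0.122, 0.993, -0.0], [-0.0, -0.0, -1.0]]
contact_force: [1.5, -0.1, 17.4]
gripper_width: 0.003
```

Request:
{"method": "servo_tool", "body": {"deltas": [[[0,0,0,0,0,0.3,0],[0,0,0,0,0,0,0]]]}}

```text
clock: 4.45
ee_pos: [0.4659, -0.0342, 0.0479]
tcp_rot: [[-0.993, -0.122, 0.0], [-0.122, 0.993, -0.0], [-0.0, -0.0, -1.0]]
contact_force: [1.7, -0.4, 15.1]
gripper_width: -0.002
```

The small piston has bottomed: the force rose to about 15 N at z=47.9 mm. I'll lift and move to the middle one.

Request:
{"method": "servo_tool", "body": {"deltas": [[[0,0,0,0,0,-3,0],[0,0,0,0,0,-15,0],[0,0,0,0,0,-20,0],[0,0,0,-28,-5,0,0],[0,0,0,-28,-5,0,0],[0,0,0,0,0,12,0],[0,0,0,0,0,3,0],[0,0,0,0,0,3,0],[0,0,0,0,0,2,0]]]}}

```text
clock: 5.35
ee_pos: [0.5213, -0.0371, 0.0651]
tcp_rot: [[-0.993, -0.122, -0.002], [-0.122, 0.993, 0.0], [0.002, 0.0, -1.0]]
contact_force: [0.3, 0.3, 1.4]
gripper_width: -0.003
```

```bash
python3 - <<'E'
from plant import sensors, eyes
from h import *
s=sensors.observe(); print(s['clock'],s['ee_pos'],s['contact_force'],s['tcp_rot'][0])
c=eyes.camera('side'); a=c['color'][:,:,::-1]
cv2.imwrite('pics/s3.png',cv2.resize(a[130:270,190:340],None,fx=4,fy=4,interpolation=cv2.INTER_CUBIC))
E
```

```text
5.35 [ 0.5212877  -0.03714966  0.06508416] [0.25022994 0.29807842 1.38551758] [-0.99254815 -0.12184135 -0.00169152]
```

View pics/s3.png

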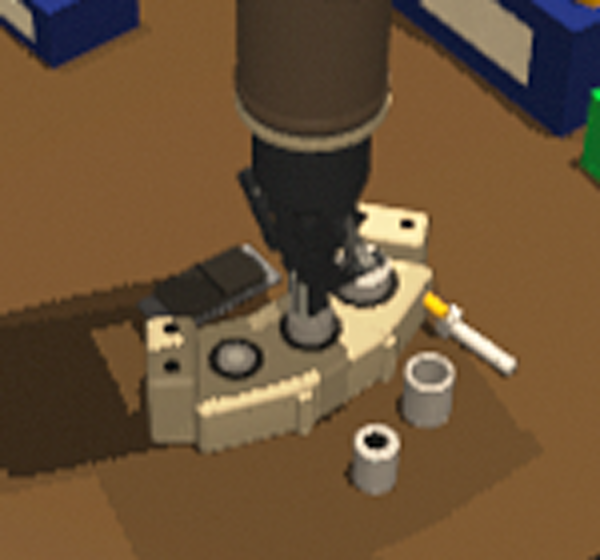

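The small piston is down at (236,358), the caliper hasn't moved, and the fingers are on the middle piston at (311,325). I'll press.

Request:
{"method": "servo_tool", "body": {"deltas": [[[0,0,0,0,0,2,0],[0,0,0,0,0,2,0],[0,0,0,0,0,2,0],[0,0,0,0,0,2,0],[0,0,0,0,0,2,0],[0,0,0,0,0,2,0],[0,0,0,0,0,2,0],[0,0,0,0,0,1,0]]]}}

```text
clock: 6.2
ee_pos: [0.5224, -0.0373, 0.0502]
tcp_rot: [[-0.993, -0.122, -0.0], [-0.122, 0.993, 0.0], [0.0, 0.0, -1.0]]
contact_force: [-1.5, 0.3, 4.6]
gripper_width: 0.001
```

Request:
{"method": "servo_tool", "body": {"deltas": [[[0,0,0,0,0,0.5,0],[0,0,0,0,0,0.5,0]]]}}

```text
clock: 6.4
ee_pos: [0.5225, -0.0373, 0.0494]
tcp_rot: [[-0.993, -0.122, -0.0], [-0.122, 0.993, 0.0], [0.0, 0.0, -1.0]]
contact_force: [-2.4, -1.4, 4.5]
gripper_width: 0.0
```

Request:
{"method": "servo_tool", "body": {"deltas": [[[0,0,0,0,0,0.7,0],[0,0,0,0,0,0.6,0],[0,0,0,0,0,0.3,0]]]}}

```text
clock: 6.7
ee_pos: [0.5225, -0.0373, 0.048]
tcp_rot: [[-0.993, -0.122, -0.0], [-0.122, 0.993, -0.0], [0.0, -0.0, -1.0]]
contact_force: [-4.0, -0.4, 13.7]
gripper_width: 0.002
```

Request:
{"method": "servo_tool", "body": {"deltas": [[[0,0,0,0,0,0.3,0],[0,0,0,0,0,0,0]]]}}

```text
clock: 6.9
ee_pos: [0.5225, -0.0373, 0.0479]
tcp_rot: [[-0.993, -0.122, 0.0], [-0.122, 0.993, -0.0], [-0.0, -0.0, -1.0]]
contact_force: [-4.7, -0.7, 13.4]
gripper_width: -0.002
```

Request:
{"method": "servo_tool", "body": {"deltas": [[[0,0,0,0,0,-3,0],[0,0,0,0,0,-15,0],[0,0,0,0,0,-20,0],[0,0,0,-29,5.5,0,0],[0,0,0,-29,5.5,0,0],[0,0,0,0,0,12,0],[0,0,0,0,0,3,0],[0,0,0,0,0,3,0],[0,0,0,0,0,2,0]]]}}

```text
clock: 7.8
ee_pos: [0.5779, -0.0195, 0.0652]
tcp_rot: [[-0.993, -0.122, -0.001], [-0.122, 0.993, 0.0], [0.001, 0.0, -1.0]]
contact_force: [-0.5, 0.4, 1.3]
gripper_width: -0.001
```

```bash
python3 - <<'E'
from plant import sensors, eyes
from h import *
s=sensors.observe(); print(s['clock'],s['ee_pos'],s['contact_force'])
c=eyes.camera('side'); a=c['color'][:,:,::-1]
cv2.imwrite('pics/s4.png',cv2.resize(a[130:270,190:340],None,fx=4,fy=4,interpolation=cv2.INTER_CUBIC))
E
```

```text
7.8 [ 0.57793767 -0.01947446  0.06524678] [-0.50233513  0.37783426  1.28178053]
```

View pics/s4.png

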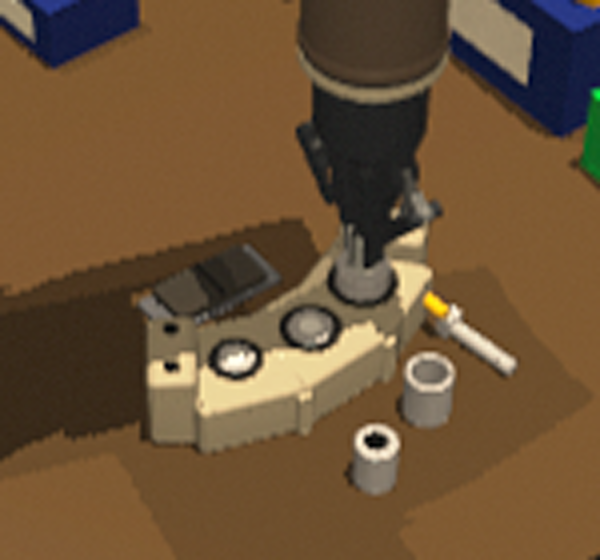

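The small and middle pistons are down, at (236,358) and (310,327). The fingers are over the large piston at (362,280).

Request:
{"method": "servo_tool", "body": {"deltas": [[[0,0,0,0,0,2,0],[0,0,0,0,0,2,0],[0,0,0,0,0,2,0],[0,0,0,0,0,2,0],[0,0,0,0,0,2,0],[0,0,0,0,0,2,0],[0,0,0,0,0,2,0],[0,0,0,0,0,1,0]]]}}

```text
clock: 8.65
ee_pos: [0.5787, -0.0194, 0.0508]
tcp_rot: [[-0.993, -0.122, 0.0], [-0.122, 0.993, -0.0], [-0.0, -0.0, -1.0]]
contact_force: [-1.7, -0.4, 5.6]
gripper_width: -0.002
```

Request:
{"method": "servo_tool", "body": {"deltas": [[[0,0,0,0,0,0.5,0],[0,0,0,0,0,0.5,0],[0,0,0,0,0,0.5,0]]]}}

```text
clock: 8.95
ee_pos: [0.5787, -0.0195, 0.0494]
tcp_rot: [[-0.993, -0.122, 0.0], [-0.122, 0.993, -0.0], [-0.0, -0.0, -1.0]]
contact_force: [-1.7, -2.0, 6.0]
gripper_width: -0.004
```

Request:
{"method": "servo_tool", "body": {"deltas": [[[0,0,0,0,0,0.5,0],[0,0,0,0,0,0.4,0]]]}}

```text
clock: 9.15
ee_pos: [0.5787, -0.0194, 0.0485]
tcp_rot: [[-0.993, -0.122, 0.0], [-0.122, 0.993, -0.0], [-0.0, -0.0, -1.0]]
contact_force: [-1.3, -0.5, 5.6]
gripper_width: -0.001
```

Request:
{"method": "servo_tool", "body": {"deltas": [[[0,0,0,0,0,0.5,0],[0,0,0,0,0,0.5,0]]]}}

```text
clock: 9.35
ee_pos: [0.5788, -0.0194, 0.0479]
tcp_rot: [[-0.993, -0.122, 0.0], [-0.122, 0.993, -0.0], [-0.0, -0.0, -1.0]]
contact_force: [-6.3, -0.9, 22.5]
gripper_width: 0.001
```

Request:
{"method": "servo_tool", "body": {"deltas": [[[0,0,0,0,0,0.2,0],[0,0,0,0,0,0,0]]]}}

```text
clock: 9.55
ee_pos: [0.5788, -0.0195, 0.0479]
tcp_rot: [[-0.993, -0.122, 0.001], [-0.122, 0.993, -0.0], [-0.0, -0.0, -1.0]]
contact_force: [-6.1, 0.1, 17.5]
gripper_width: -0.002
```

The large piston has bottomed. I'll retract and check.

Request:
{"method": "servo_tool", "body": {"deltas": [[[0,0,0,0,0,-3,0],[0,0,0,0,0,-15,0],[0,0,0,0,0,-30,0],[0,0,0,0,0,-40,0],[0,0,0,0,0,-40,0],[0,0,0,0,0,-40,0],[0,0,0,0,45,0,0],[0,0,0,0,45,0,0],[0,0,0,0,45,0,0],[0,0,0,0,45,0,0]]]}}

```text
clock: 10.55
ee_pos: [0.5564, 0.1609, 0.2163]
tcp_rot: [[-0.993, -0.121, 0.001], [-0.121, 0.993, 0.0], [-0.001, 0.0, -1.0]]
contact_force: [1.4, 0.6, -0.5]
gripper_width: 0.002
```

```bash
python3 - <<'E'
from plant import sensors, eyes
from h import *
s=sensors.observe(); print(s['clock'],s['ee_pos'],s['contact_force'])
T=eyes.camera('top');S=eyes.camera('side')
for c,box,f in((T,(220,155,320,255),'top0'),(S,(215,170,325,260),'side0')):
    print([(np.round(p,1).tolist(),st[2:].tolist()) for p,st in blobs(c['color'],box,25,190)])
    d=cv2.absdiff(c['color'],np.load(f+'.npz')['color']).max(2); x0,y0,x1,y1=box; print((d[y0:y1,x0:x1]>40).sum())
a=T['color'][155:255,220:320,::-1];b=S['color'][170:260,215:325,::-1]
cv2.imwrite('pics/z5.png',np.hstack([cv2.resize(a,(400,400)),cv2.copyMakeBorder(cv2.resize(b,(396,324)),0,76,0,0,cv2.BORDER_CONSTANT)]))
cv2.imwrite('pics/s5.png',S['color'][:,:,::-1])
E
```

```text
10.55 [0.55642234 0.16091084 0.21627321] [ 1.43932613  0.62296374 -0.46366888]
[([280.2, 167.1], [17, 3, 25]), ([262.9, 184.0], [13, 13, 125]), ([292.3, 187.8], [9, 8, 49]), ([269.6, 202.8], [10, 10, 80]), ([304.7, 207.6], [10, 10, 55]), ([278.6, 212.8], [7, 18, 52]), ([261.6, 212.7], [7, 7, 36]), ([269.0, 223.2], [9, 8, 49])]
215
[([280.8, 199.4], [6, 7, 32]), ([267.5, 210.8], [6, 5, 24])]
736
```

View pics/z5.png

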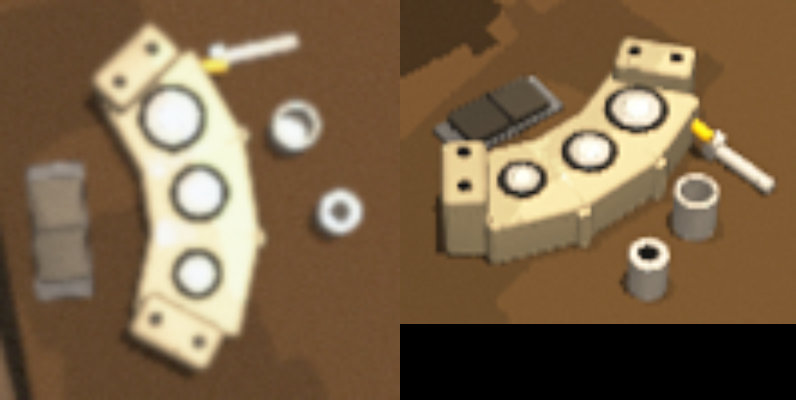

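View pics/s5.png

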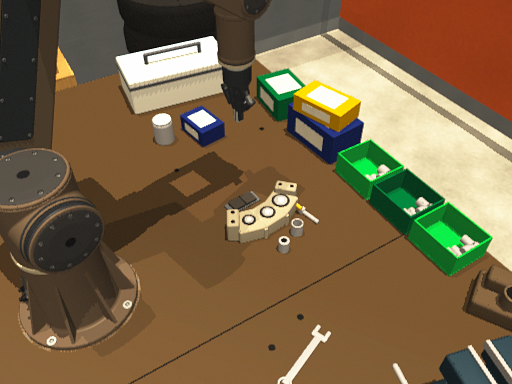

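All three pistons stand barely above the deck, at about (522,178), (590,150) and (637,106) in the side zoom. The caliper and bystanders sit where they did before, and the arm is clear. I'll let it settle and then hand in.

Request:
{"method": "servo_tool", "body": {"deltas": [[[0,0,0,0,0,0,0],[0,0,0,0,0,0,0],[0,0,0,0,0,0,0]]]}}

```text
clock: 10.95
ee_pos: [0.5571, 0.1582, 0.2153]
tcp_rot: [[-0.993, -0.121, 0.0], [-0.121, 0.993, -0.0], [-0.0, -0.0, -1.0]]
contact_force: [0.3, 0.1, 0.2]
gripper_width: 0.001
```

```bash
python3 -c "
from plant import sign_off; print(sign_off())"
```

```text
the job is handed in; nothing more can be done
None
```

I pushed the pistons in with closed fingers in the order asked: smallest, middle, largest. I handed the job in at about 11 s on the clock.

- **Bottoming:** each press held about 4–6 N while the piston slid. The upward force then rose to 13–22 N with the fingertips at 47.9 mm, which matches the 48 mm height of a bottomed face.
- **Last pictures:** all three faces sit just above the deck. By eye the caliper and the parts beside it look unmoved; I did not measure their positions again.
- **Clearance:** the arm finished clear of everything, about 0.18 m to the side and 0.215 m up, with no contact force.
- **Disagreements:** the wrist camera put the pistons about 1.5 mm to the side of where the other two cameras did, within the calibration error. I aimed between the two.

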